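Fit the control card in the open power unit and lock it with the bail

TASK

Swing the red-barred hold-down bail of the open teal power unit well back past upright, take the green circuit card from the wooden stand and slide it upright down the white card guides until it sits fully home on the connector, keeping hold of it until it is home. Then swing the bail all the way down over the card again so that it is locked in, and let go. Leave the blue card in its stand, and do not push the jar or the brass wheel brush about.

Things in the scene. Friction and masses are not known exactly. Their poses are not given: they have to be found in the camera images.
- unit: Teal bench power unit, cover off, fixed, 144 (its x) x 160 (its y, -70 to +90) mm; origin on the table under the centre of the card slot, z up. The card goes in from above, its width along the unit's x, faces towards +-y, either way round. Teal end panels at x = +-70 mm reach z = 68; hinge posts of the bail at x = +-56, y = -45 reach z = 110; the rest except guides and bail stays below 80 mm.
- guide_mouth (a point): Centre of the flared mouth of the two white vertical card guides, at the unit's (0, 0, 92) mm. Channels at x = +-41 to +-53.5 mm: slot 7 mm wide in y and 107 mm between channel floors, straight from z = 20 to 77 mm; above that flared to 22 mm wide and 123 mm between floors at z = 92 mm.
- seat (a point): Top of the connector on which the card's bottom edge rests when home: the unit's (0, 0, 20) mm; axes as the unit's.
- bail (a joint): Hold-down bail, steel wire U hinged about a line along the unit's x through its (0, -45, 100) mm. 0 = closed (end stop), level over the slot with its bar towards +y; grows as the bar rises and swings over to -y; 2.6 = end stop. Stiff hinge (1 N at the bar): stays where left. Its 6 mm side arms at x = +-36 mm pass 2 mm above the shoulders of a seated card, the handle standing between them.
- bail_bar (a point): Middle of the bail's red round cross bar, 10 mm thick, 72 mm long along the unit's x, 120 mm from the hinge line. With bail at angle a it is at the unit's (0, -45+120 cos a, 100+120 sin a) mm. Can be pinched from above, free to roll in the grip.
- stand: Oak card stand, fixed, 130 (its x) x 140 (its y) mm, origin on the table under its centre. Two slots along its x at y = +35 and -35 mm, each 6 mm wide, floor at z = 8 mm, end cheeks up to z = 52 mm, hold one card each, upright.
- green_card: Green circuit card to be fitted, 120 g: plate 100 (its x) x 4 (its y) x 75 (its z) mm, origin at the middle of its bottom edge, z up. On its top edge in the middle a black handle 44 (x) x 10 (y) mm, from z = 70 to 97 mm: pinch it from above across y. It starts upright in either slot of the stand.
- blue_card: Same card in blue with a white handle, in the other slot: leave it alone. Origin as the green card's.
- wire_brush: Brass wheel brush, 48 mm wide, 45 mm tall (bystander).
- flux_jar: Jar 50 mm wide, 55 mm tall (bystander).
Not all that is in view belongs to the job. There is more than one size of the green_card; the job needs the middle-sized.

How it is judged:
On the way, in this order (a step that is already met when the one before it is completed fails the run):
1. the bail is swung back past upright (over 1.65 rad) (value of joint bail above 1.65 rad), for 0.1 s.
2. the green card sits home in the guides (within 4 mm of the connector) while still touched by the fingers (horizontal distance between green_card and seat below 0.006 m and z of green_card in the frame of seat between -0.004 and 0.004 m and angle between the x axis of green_card and the x axis of unit, either way round below 0.08 rad and angle between green_card's own z axis and vertical below 0.08 rad and contact force between the fingers and green_card above 0.5 N and value of joint bail above 1 rad), for 0.1 s.
At the end, for the whole second after the job is handed in: The green card stands upright in the guides, fully home (bottom edge within 4 mm in height and 6 mm sideways of the seat, within 0.08 rad of the slot's direction and of upright), at rest, and the bail is closed over it (below 0.1 rad) (horizontal distance between green_card and seat below 0.006 m and z of green_card in the frame of seat between -0.004 and 0.004 m and angle between the x axis of green_card and the x axis of unit, either way round below 0.08 rad and angle between green_card's own z axis and vertical below 0.08 rad and value of joint bail below 0.1 rad and linear speed of green_card below 0.02 m/s and velocity of joint bail below 0.1 rad/s); the robot touches nothing.
It fails at once if the blue card is moved more than 20 mm (distance of blue_card from where it was at the start of the episode above 0.02 m).
It fails at once if the jar or the wheel brush is pushed more than 30 mm (distance of any of wire_brush, flux_jar from where it was at the start of the episode above 0.03 m).
It also fails if it takes over 72 s, if anything falls off the work surface, if the arm or the gripper's body presses on something with over 40 N, if the wrist force passes 120 N, or if a joint passes its speed limit or range.

ROBOT

A 6-joint arm with a two-finger parallel gripper is mounted at the origin on the work surface. World frame = base frame: x ahead of the robot, y to its left, z up, the work surface at z = 0. Lengths are in m, angles in rad, forces in N, time in s.
With the tool pointing down it reaches from about 0.375 to 0.975 m from the base axis. Payload 3.8 kg.
Tool frame: the origin (TCP) lies midway between the tips of the shut fingers; the grasp point (between the pads) lies 19 mm behind it; z points along the fingers, y is the line along which they close (so a half turn about z gives the same grasp; the last joint's range is limited). The gripper opens to 88 mm and grips with 3 to 60 N. Pads are 18 mm wide; open, the fingers measure 123 mm over their backs; the gripper's body (75 mm by 187 mm) begins 45 mm behind the grasp point.
Start: joints at [-1.358, 0.264, 1.604, -0, 1.274, -0.037], TCP at [0.167, -0.654, 0.239] pointing down, gripper open.
Joint ranges: [-2.63, 2.63], [-0.94, 2.18], [0.31, 2.57], [-1.31, 4.45], [0, 2.66], [-2.55, 2.55]. Speed limits (rad/s): [2.57, 2.57, 3.14, 3.14, 3.14, 3.14].

INTERFACE

Orientations are given as a rotation vector (axis times angle).
In Python, from cell import manip, inverse_kinematics, cams, order gives the robot as it stands. Calls block until the motion is done:
- manip.move_pose(position, orientation): joint-space move of the TCP to a pose.
- manip.move_linear(position, rate=0.15, rot=None): straight line of the TCP; rot=None keeps the orientation; rate is the mean speed in m/s.
- manip.set_joints(angles): joint-space move.
- manip.set_gripper(opening, force=None): finger opening in m; force is the grip in N (None keeps the last); returns when the fingers have stopped.
- manip.dwell(seconds).
- inverse_kinematics(position, orientation): joint angles nearest the present ones, or None.
- manip.state(): the state.
- cams.capture(name): name is "scene" or "side" or "wrist"; returns a dict with "image" (420x560x3 uint8, blue, green, red), "z_map" (420x560 float32, m along the optical axis (not along the pixel's ray), 0 where there is no reading), "intrinsics" (3x3 intrinsics, pixels), "position" and "orientation" of the camera in the world; the wrist camera has in their place "T_tool_cam" (4x4, takes a point from camera to tool coordinates, whose origin is the TCP and whose axes are the flange's). Camera axes: x right, y down, z forward; pixel columns grow to the right and rows downward; lengths in m; the calibration is good to about 2 mm. A picture is of the moment at which its call begins: read the wrist's pose just before it.
A pose or a line that the arm cannot do raises manip.IKError and nothing moves.
- order.close_job(): hands the job in; it is judged then, once.
The state is a dict: "clock": time; "joint_pos": joint angles; "joint_velocities": joint speeds; "tau": joint torques, N m; "tool_pos": TCP position; "tcp_rot": TCP orientation; "contact_force": force on the tool from outside, world axes, zero at the start; "moment": the same for the moment, N m; "gripper_width": finger opening in m; "grasp_force": force on a finger pad.
Only numpy, scipy, OpenCV 4.12 (cv2) and the standard library are available. Lean on these libraries where they do the work, as an engineer would, in place of code of your own. Each camera call takes 0.05 s, during which the arm holds its last target. There are 200 camera calls.

## Working session

There is one attempt and no reset: what is moved stays moved. The work goes in short steps, each a Python script; the robot and the scene stay as the last script left them, time stands still between calls to the robot, and variables do not carry over. Pictures are saved under pics/ and viewed, at most 10 in all, crops included, and the job is handed in when it is done.

```bash
mkdir -p pics; ls; cat > h.py <<'E'
import numpy as np, cv2
from scipy.spatial.transform import Rotation as R
from cell import manip, inverse_kinematics, cams, order
def cap(n):
    s=manip.state(); c=cams.capture(n)
    K=np.array(c['intrinsics'])
    if n=='wrist':
        T=np.eye(4); T[:3,:3]=R.from_rotvec(s['tcp_rot']).as_matrix(); T[:3,3]=s['tool_pos']; T=T@np.array(c['T_tool_cam'])
    else:
        T=np.eye(4); o=np.array(c['orientation'],float)
        T[:3,:3]=o if o.shape==(3,3) else R.from_rotvec(o).as_matrix() if o.size==3 else R.from_quat(o).as_matrix()
        T[:3,3]=c['position']
    z=c['z_map']; v,u=np.mgrid[:z.shape[0],:z.shape[1]]
    P=np.stack([(u-K[0,2])/K[0,0]*z,(v-K[1,2])/K[1,1]*z,z],-1)@T[:3,:3].T+T[:3,3]
    P[z==0]=np.nan
    return c['image'],P,T,K
E
python3 - <<'E'
from h import *
for n in ('scene','side','wrist'):
    im,P,T,K=cap(n); cv2.imwrite(f'pics/{n}.png',im); np.savez(f'{n}.npz',im=im,P=P,T=T,K=K)
    print(n,T.round(3).tolist(),K[0,0])
    if n!='wrist': print(cams.capture(n)['orientation'])
print(manip.state())
E
```

```text
pics
scene [[0.299, 0.657, -0.692, 1.124], [0.954, -0.196, 0.226, -0.127], [0.013, -0.728, -0.685, 0.613], [0.0, 0.0, 0.0, 1.0]] 462.93949049872293
[-1.9378524  -1.43155728  0.60392782]
side [[-0.982, -0.121, 0.145, 0.459], [-0.188, 0.671, -0.718, 0.642], [-0.01, -0.732, -0.681, 0.626], [0.0, 0.0, 0.0, 1.0]] 417.71409486337177
[-0.25898981  2.7929495  -1.21427526]
wrist [[0.248, -0.928, -0.279, 0.238], [-0.969, -0.237, -0.07, -0.636], [-0.001, 0.287, -0.958, 0.384], [0.0, 0.0, 0.0, 1.0]] 356.5447576571513
{'clock': 0.25, 'joint_pos': array([-1.35791812e+00,  2.64324589e-01,  1.60464023e+00,  1.39120323e-05,
        1.27370091e+00, -3.68993452e-02]), 'joint_velocities': array([-0.00112333, -0.00219166, -0.00233768, -0.00172049,  0.00020965,
       -0.00202484]), 'tau': array([ 1.62710066e-04, -5.01697397e+01, -3.56679869e+01,  7.27283559e-02,
        2.55228428e-02, -1.22890760e-04]), 'tool_pos': array([ 0.16678423, -0.65372384,  0.23807321]), 'tcp_rot': array([-3.11606348e+00, -3.91190880e-01,  1.27267585e-04]), 'contact_force': array([0.19494656, 0.21781127, 0.21852458]), 'moment': array([-0.01218269,  0.02581778, -0.00507953]), 'grasp_force': 0.0, 'gripper_width': 0.08805649734635734}
```

View pics/scene.png

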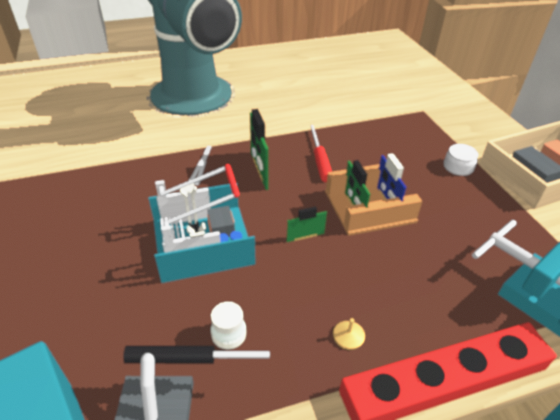

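View pics/side.png

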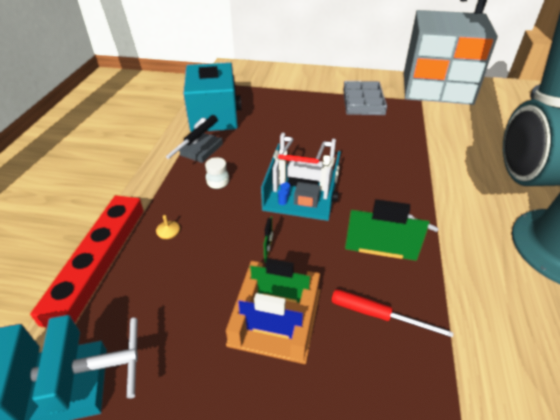

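The scene view shows the unit at about (200,225) with its red bar at (232,180). The stand is at (372,200), with the green card at (357,185) and the blue at (390,178). The large decoy is at (260,150) and the small one at (305,225). The side view agrees: unit (300,185), red bar (300,158), green card in stand (280,280).

```bash
cat > m.py <<'E'
from h import *
def mask(im,kind):
    h=cv2.cvtColor(im,cv2.COLOR_BGR2HSV).astype(int); H,S,V=h[...,0],h[...,1],h[...,2]
    return {'red':((H<6)|(H>174))&(S>190)&(V>120),'green':(H>50)&(H<75)&(S>150)&(V>40),'blue':(H>112)&(H<128)&(S>150)&(V>60),
     'teal':(H>85)&(H<100)&(S>130)&(V>60),'oak':(H>8)&(H<18)&(S>140)&(V>140),'black':(V<45)}[kind]
def pts(im,P,kind,box):
    m=mask(im,kind); b=np.zeros_like(m); x0,y0,x1,y1=box; b[y0:y1,x0:x1]=1
    m=m&b; q=P[m]; return q[~np.isnan(q[:,0])]
def desc(q):
    c=np.median(q,0); xy=q[:,:2]-np.median(q[:,:2],0); w,v=np.linalg.eigh(np.cov(xy.T)); d=v[:,1]; t=xy@d
    return len(q),c.round(4),'z',np.percentile(q[:,2],[2,98]).round(3),'ang',round(float(np.degrees(np.arctan2(d[1],d[0]))),1),'len',np.percentile(t,[1,99]).round(3),'w',np.percentile(xy@v[:,0],[1,99]).round(3)
E
python3 - <<'E'
from m import *
S={'scene':dict(red=(220,160,245,200),teal=(145,180,260,285),green=(340,155,372,210),blue=(375,155,408,202),oak=(322,160,424,235),black=(345,155,372,190)),
'side':dict(red=(270,150,330,166),teal=(255,140,345,220),green=(240,255,315,300),blue=(235,290,305,335),oak=(225,255,325,365),black=(260,255,300,276))}
for n in S:
    d=np.load(n+'.npz')
    for k,b in S[n].items():
        q=pts(d['im'],d['P'],k,b)
        print(n,k,*desc(q) if len(q)>5 else len(q))
        if k in('teal','oak'):
            t=q[(q[:,2]>(.058 if k=='teal' else .045))&(q[:,2]<.08)]
            r=cv2.minAreaRect((t[:,:2]*1000).astype(np.float32)); print('   top rect',r,len(t))
            r=cv2.minAreaRect((q[:,:2]*1000).astype(np.float32)); print('   all rect',r)
E
```

```text
Traceback (most recent call last):
TypeError: Value after * must be an iterable, not int
```

```bash
cat > a.py <<'E'
from m import *
S={'scene':dict(red=(220,160,245,200),teal=(145,180,260,285),green=(340,155,372,210),blue=(375,155,408,202),oak=(322,160,424,235),black=(345,155,372,190)),
'side':dict(red=(270,150,330,166),teal=(255,140,345,220),green=(240,255,315,300),blue=(235,290,305,335),oak=(225,255,325,365),black=(260,255,300,276))}
for n in S:
    d=np.load(n+'.npz')
    for k,b in S[n].items():
        q=pts(d['im'],d['P'],k,b)
        if len(q)<6:
            print(n,k,len(q),mask(d['im'],k).sum()); continue
        print(n,k,*desc(q))
        if k in('teal','oak'):
            t=q[(q[:,2]>(.058 if k=='teal' else .045))&(q[:,2]<.08)]
            if len(t)>3: print('   top rect',cv2.minAreaRect((t[:,:2]*1000).astype(np.float32)),len(t))
            print('   all rect',cv2.minAreaRect((q[:,:2]*1000).astype(np.float32)))
    for u,v in ([(232,180),(357,175),(200,255),(358,187)] if n=='scene' else [(300,158),(280,267),(280,275),(300,213)]): print(u,v,d['im'][v,u],d['P'][v,u])
E
python3 a.py
```

```text
scene red 0 0
scene teal 3431 [ 0.6126 -0.0721  0.0338] z [0.004 0.067] ang 141.9 len [-0.05  0.15] w [-0.058  0.147]
   top rect ((543.2369384765625, -75.31004333496094), (157.33145141601562, 146.51034545898438), 87.63489532470703) 547
   all rect ((543.44384765625, -75.3022232055664), (157.93247985839844, 146.5706024169922), 87.86439514160156)
scene green 39 [0.5715 0.2187 0.0773] z [0.051 0.083] ang 177.3 len [-0.013  0.074] w [-0.001  0.001]
scene blue 213 [0.5645 0.2892 0.0646] z [0.029 0.082] ang 177.6 len [-0.024  0.068] w [-0.001  0.002]
scene oak 277 [0.5962 0.2467 0.0488] z [0.003 0.053] ang -145.9 len [-0.046  0.13 ] w [-0.094  0.049]
   top rect ((537.560546875, 257.241943359375), (141.26116943359375, 123.52629089355469), 87.91307830810547) 170
   all rect ((539.7128295898438, 257.4151916503906), (141.21339416503906, 127.25454711914062), 87.63665008544922)
scene black 144 [0.5419 0.2172 0.0903] z [0.054 0.103] ang -179.0 len [-0.018  0.025] w [-0.005  0.002]
232 180 [ 75  79 246] [ 0.55057792 -0.01523293  0.1385207 ]
357 175 [36 34 34] [0.54192757 0.21639069 0.08967343]
2
[... 713 characters left out ...]
77.4 len [-0.047  0.048] w [-0.001  0.003]
side oak 2946 [0.5382 0.3101 0.0388] z [0.002 0.054] ang -175.1 len [-0.067  0.068] w [-0.026  0.124]
   top rect ((540.703857421875, 259.0341796875), (142.89959716796875, 122.26097106933594), 87.42533111572266) 1398
   all rect ((545.3294677734375, 238.16738891601562), (185.40524291992188, 141.34349060058594), 87.92855834960938)
side black 396 [0.5387 0.228  0.0998] z [0.001 0.107] ang 89.9 len [-0.095  0.002] w [-0.023  0.021]
300 158 [ 53  60 252] [ 0.54203209 -0.01395734  0.13878223]
280 267 [30 27 27] [0.53697541 0.22918227 0.10188043]
280 275 [34 68 25] [0.53708323 0.22904564 0.0811405 ]
300 213 [167 150  24] [0.53511092 0.00786805 0.01181592]
```

```bash
cat >> m.py <<'E'
TH=np.radians(-2.2); U0=np.array([.5438,-.0832,0])
Ru=R.from_euler('z',TH).as_matrix()
def U(x,y,z): return U0+Ru@np.array([x,y,z])/1000   # mm unit->world
def down(flip=0,tilt=0):
    h=(TH+np.pi*flip)/2; return np.pi*np.array([np.cos(h),np.sin(h),0])
def bar(a): return U(0,-45+120*np.cos(a),100+120*np.sin(a))
E
python3 - <<'E'
from m import *
for f in (0,1):
    for p in (bar(.33),bar(2.5),U(0,0,90),np.array([.538,.223,.08]),U(0,0,200)): 
        j=inverse_kinematics(p,down(f)); print(f,p.round(3),None if j is None else np.round(j,2))
manip.move_pose(bar(.33)+[0,0,.12],down(0))
im,P,T,K=cap('wrist'); cv2.imwrite('pics/w1.png',im); np.savez('w1.npz',im=im,P=P,T=T,K=K)
print(manip.state()['clock'])
q=pts(im,P,'red',(0,0,560,420)); print(desc(q) if len(q)>5 else 0); print('exp',bar(.33))
E
```

```text
0 [ 0.546 -0.015  0.139] [-0.07  0.11  1.98 -0.    1.05  1.54]
0 [ 0.538 -0.224  0.172] [-0.44  0.14  1.88 -0.    1.12  1.17]
0 [ 0.544 -0.083  0.09 ] [-0.2   0.17  2.01 -0.    0.96  1.41]
0 [0.538 0.223 0.08 ] [ 0.35  0.24  1.95 -0.    0.95  1.96]
0 [ 0.544 -0.083  0.2  ] [-0.2   0.06  1.92 -0.    1.17  1.41]
1 [ 0.546 -0.015  0.139] [-0.07  0.11  1.98  0.    1.05 -1.6 ]
1 [ 0.538 -0.224  0.172] [-0.44  0.14  1.88  0.    1.12 -1.97]
1 [ 0.544 -0.083  0.09 ] [-0.2   0.17  2.01  0.    0.96 -1.73]
1 [0.538 0.223 0.08 ] [ 0.35  0.24  1.95 -0.    0.95 -1.18]
1 [ 0.544 -0.083  0.2  ] [-0.2   0.06  1.92  0.    1.17 -1.73]
2.9333
(1355, array([0.4368, 0.2004, 0.0246]), 'z', array([0.01 , 0.141]), 'ang', 117.3, 'len', array([-0.259,  0.041]), 'w', array([-0.033,  0.035]))
exp [ 0.54643053 -0.01472543  0.13888516]
```

View pics/w1.png

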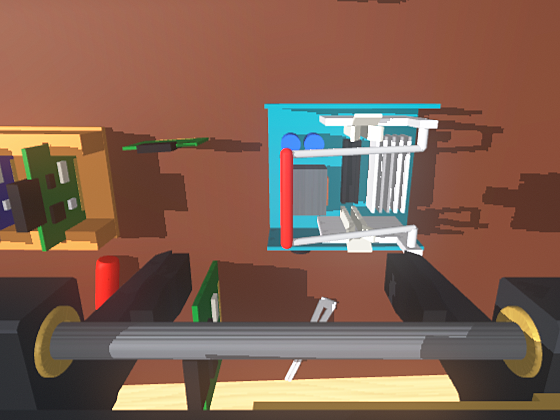

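The wrist view shows the bar upright at (288,198), spanning rows 150–247, with the guides at (360,125) and (350,235). The large decoy card stands at (205,300), beside the path.

```bash
python3 - <<'E'
from m import *
d=np.load('w1.npz'); im,P=d['im'],d['P']
q=pts(im,P,'red',(270,140,300,255)); q=q[q[:,2]>.1]; print('bar',desc(q))
q=pts(im,P,'green',(190,255,225,330)); print('big',desc(q))
q=pts(im,P,'green',(20,140,85,260)); print('card',desc(q[q[:,2]>.05]))
q=pts(im,P,'teal',(255,95,450,260)); q=q[q[:,2]>.055]; print('teal',cv2.minAreaRect((q[:,:2]*1000).astype(np.float32)),len(q))
for b in ((318,112,398,132),(315,210,375,252)):   # white guides
    x0,y0,x1,y1=b; s=P[y0:y1,x0:x1].reshape(-1,3); s=s[(s[:,2]>.086)&(s[:,2]<.096)]; print('guide',len(s),np.median(s,0).round(4),s.min(0).round(4),s.max(0).round(4))
s=np.load('side.npz'); q=pts(s['im'],s['P'],'black',(370,195,412,225)); print('bighandle',desc(q))
E
```

```text
bar (389, array([ 0.5301, -0.0137,  0.1397]), 'z', array([0.137, 0.141]), 'ang', 179.3, 'len', array([-0.055,  0.023]), 'w', array([-0.004,  0.006]))
big (147, array([0.4267, 0.0793, 0.1022]), 'z', array([0.011, 0.104]), 'ang', -178.2, 'len', array([-0.008,  0.056]), 'w', array([-0.002,  0.003]))
card (90, array([0.5069, 0.2243, 0.0831]), 'z', array([0.081, 0.085]), 'ang', 177.6, 'len', array([-0.08 ,  0.018]), 'w', array([-0.002,  0.002]))
teal ((542.857421875, -74.57127380371094), (159.8780975341797, 143.40411376953125), 87.7649154663086) 1191
guide 299 [ 0.6029 -0.0866  0.0905] [ 0.5913 -0.1005  0.086 ] [ 0.6074 -0.0724  0.0939]
guide 271 [ 0.4835 -0.082   0.09  ] [ 0.4788 -0.0957  0.086 ] [ 0.5027 -0.0681  0.0933]
bighandle (634, array([0.3667, 0.0887, 0.123 ]), 'z', array([0.101, 0.134]), 'ang', 178.0, 'len', array([-0.029,  0.027]), 'w', array([-0.002,  0.012]))
```

```bash
sed -i 's/U0=np.array.*/U0=np.array([.5434,-.0838,0])/' m.py
python3 - <<'E'
from m import *
G=np.array([0,0,-.019])
manip.set_gripper(.05)
manip.move_linear(bar(.31)+G,rate=.12)
manip.set_gripper(0,force=20)
s=manip.state(); print(s['clock'],s['gripper_width'],s['grasp_force'],s['contact_force'])
for i,a in enumerate(np.arange(.45,2.56,.15)):
    manip.move_linear(bar(a)+G,rate=.12)
    if i%4==0: s=manip.state(); print(round(a,2),round(s['clock'],1),s['gripper_width'],s['contact_force'].round(1),(s['tool_pos']-bar(a)-G).round(4))
manip.set_gripper(.04)
manip.move_linear(bar(2.55)+[0,0,.09],rate=.2)
im,P,T,K=cap('wrist'); cv2.imwrite('pics/w2.png',im); np.savez('w2.npz',im=im,P=P,T=T,K=K)
print(manip.state()['clock'])
E
```

```text
5.675 0.008530182795565472 19.817461296916008 [-0.0259753   0.92985854  0.05361134]
0.45 6.0 0.008731768057302622 [-0.9  2.9  1.5] [0.     0.0001 0.0003]
1.05 7.2 0.008231099727160244 [ 2.8 -4.1 -8. ] [-0.0002 -0.0011 -0.0011]
1.65 8.4 0.008508060208699071 [  0.8   0.8 -12.8] [-0.0007  0.0003 -0.0005]
2.25 9.6 0.008699927521546844 [-3.8  2.6 -3.6] [0.0002 0.0005 0.0006]
11.5333
```

View pics/w2.png

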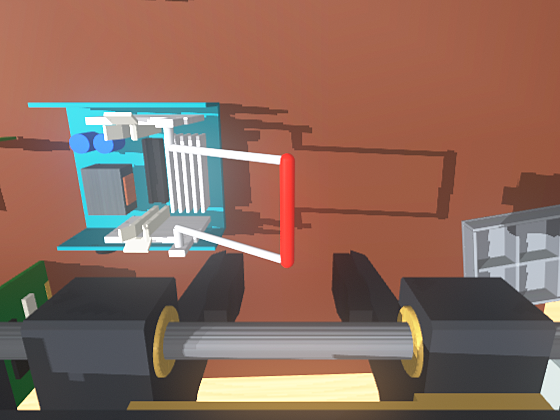

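The bail now lies back, with its bar at (288,210) and the slot clear. Next is the card.

```bash
python3 - <<'E'
from m import *
manip.move_pose([.538,.224,.22],down(0))
im,P,T,K=cap('wrist'); cv2.imwrite('pics/w3.png',im); np.savez('w3.npz',im=im,P=P,T=T,K=K)
print(manip.state()['clock'])
q=pts(im,P,'green',(0,0,560,300)); q=q[(q[:,2]>.05)&(abs(q[:,1]-.224)<.02)]; print('card',desc(q))
m=(P[...,2]>.098)&(P[...,2]<.11)&(abs(P[...,1]-.224)<.02)&(abs(P[...,0]-.54)<.06); print('handle',desc(P[m]))
m=(P[...,2]>.098)&(P[...,2]<.11)&(abs(P[...,1]-.294)<.02)&(abs(P[...,0]-.54)<.06); print('blue h',desc(P[m]))
E
```

```text
13.25
card (100, array([0.505 , 0.2239, 0.0831]), 'z', array([0.082, 0.085]), 'ang', 176.6, 'len', array([-0.077,  0.016]), 'w', array([-0.002,  0.001]))
handle (741, array([0.5395, 0.2231, 0.1052]), 'z', array([0.103, 0.107]), 'ang', 177.6, 'len', array([-0.021,  0.023]), 'w', array([-0.005,  0.005]))
blue h (877, array([0.5416, 0.2923, 0.105 ]), 'z', array([0.099, 0.107]), 'ang', 177.5, 'len', array([-0.021,  0.023]), 'w', array([-0.006,  0.004]))
```

View pics/w3.png

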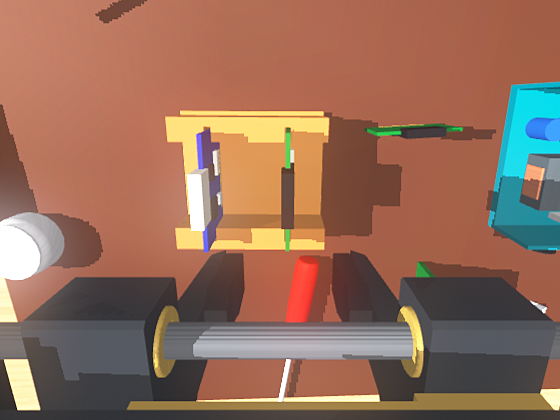

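The handle is at (288,198), centred at about (0.540, 0.223) with its top at 0.105, which matches the expected height. I'll grasp, lift, and check above the guides.

```bash
python3 - <<'E'
from m import *
manip.move_linear([.540,.2231,.076],rate=.12)
manip.set_gripper(0,force=40)
s=manip.state(); print(s['clock'],s['gripper_width'],s['grasp_force'],s['contact_force'].round(1))
manip.move_linear([.540,.2231,.19],rate=.12)
s=manip.state(); print(s['clock'],s['gripper_width'],s['contact_force'].round(1))
manip.move_linear(U(0,0,190),rate=.15)
s=manip.state(); print(s['clock'],s['gripper_width'],s['tool_pos'],U(0,0,190))
for n in('wrist','side'):
    im,P,T,K=cap(n); cv2.imwrite(f'pics/{n}4.png',im); np.savez(n+'4.npz',im=im,P=P,T=T,K=K)
    q=pts(im,P,'green',(0,0,560,420)); q=q[(q[:,2]>.09)&(abs(q[:,1]-U0[1])<.03)]; print(n,desc(q)if len(q)>5 else len(q))
a=cv2.imread('pics/wrist4.png')[60:300,100:560]; b=cv2.imread('pics/side4.png')[40:260,180:460]
b=cv2.resize(b,None,fx=460/280,fy=460/280)
cv2.imwrite('pics/c4.png',np.vstack([a,b])[:600])
E
```

```text
15.1583 0.009500853821972886 39.99243509955704 [-1.3  0.2  2. ]
16.2583 0.009901943317788557 [-1.5  0.5 -1.5]
18.4583 0.009593595095363918 [ 0.54341671 -0.08318902  0.18994281] [ 0.5434 -0.0838  0.19  ]
wrist (600, array([ 0.577 , -0.0844,  0.1969]), 'z', array([0.196, 0.198]), 'ang', 177.9, 'len', array([-0.013,  0.085]), 'w', array([-0.001,  0.002]))
side (1299, array([ 0.5399, -0.0803,  0.163 ]), 'z', array([0.127, 0.197]), 'ang', 177.8, 'len', array([-0.05 ,  0.046]), 'w', array([-0.004,  0.003]))
```

View pics/c4.png

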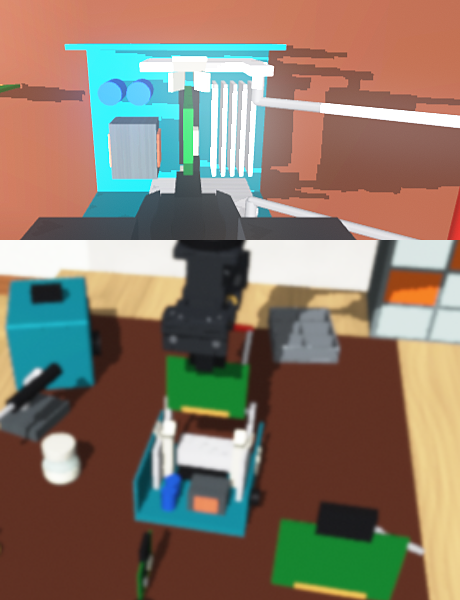

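The card hangs upright above the guides (crop: card at (188,130), guide at (190,75)), within 2–3 mm and well inside the flare. Now I'll insert it with force checks.

```bash
python3 - <<'E'
from m import *
for z,r in ((165,.08),(150,.04),(135,.04),(120,.04),(105,.04),(95,.03),(91,.02),(89,.02),(88,.02),(87,.02),(86,.02)):
    manip.move_linear(U(1.5,-.5,z),rate=r)
    s=manip.state(); f=s['contact_force']; print(z,s['tool_pos'][2].round(4),f.round(1),round(s['gripper_width'],4),round(s['clock'],1))
    if f[2]>15 or np.linalg.norm(f)>35: break
manip.dwell(.3)
for n in('wrist','side'):
    im,P,T,K=cap(n); cv2.imwrite(f'pics/{n}5.png',im)
    q=pts(im,P,'green',(0,0,560,420)); q=q[(q[:,2]>.03)&(abs(q[:,1]-U0[1])<.03)&(abs(q[:,0]-.543)<.07)]; print(n,desc(q)if len(q)>5 else len(q))
E
```

```text
165 0.1638 [-0.4 -0.4 -1.8] 0.0098 19.0
150 0.1497 [ 1.1  0.3 -2.5] 0.0096 19.6
135 0.1346 [ 0.6 -0.1 -1.1] 0.0097 20.1
120 0.1196 [ 0.3 -0.5 -1.1] 0.0096 20.6
105 0.1046 [-0.1 -0.2 -1.5] 0.0095 21.1
95 0.0947 [ 0.6  0.7 -1.3] 0.0098 21.6
91 0.0908 [ 0.2  0.1 -1.7] 0.0093 22.0
89 0.0888 [-0.2  0.4 -1.5] 0.0094 22.2
88 0.0883 [ 0.4  0.8 -0.3] 0.0096 22.5
87 0.0882 [-2.5  0.3  5.3] 0.0096 22.7
86 0.0882 [-5.1  0.3 10.8] 0.0097 23.0
wrist (401, array([ 0.5744, -0.0859,  0.0953]), 'z', array([0.094, 0.096]), 'ang', 178.0, 'len', array([-0.01,  0.08]), 'w', array([-0.002,  0.002]))
side (736, array([ 0.5419, -0.0815,  0.0619]), 'z', array([0.032, 0.094]), 'ang', 178.0, 'len', array([-0.04 ,  0.037]), 'w', array([-0.015,  0.003]))
```

The card is home: contact came at the expected height, and the plate top is at 0.095. Now I'll release it and close the bail.

```bash
python3 - <<'E'
from m import *
G=np.array([0,0,-.019])
manip.set_gripper(.04); manip.move_linear(U(1.5,-.5,235),rate=.15)
manip.move_linear(bar(2.55)+[0,0,.06],rate=.2)
manip.set_gripper(.05)
manip.move_linear(bar(2.55)+G,rate=.12)
manip.set_gripper(0,force=20)
s=manip.state(); print(s['clock'],s['gripper_width'],s['grasp_force'])
for i,a in enumerate(list(np.arange(2.4,.1,-.15))+[.07,0,-.02]):
    manip.move_linear(bar(a)+G,rate=.12)
    s=manip.state()
    if i%4==0 or a<.3: print(round(a,2),round(s['clock'],1),s['gripper_width'].round(4),s['contact_force'].round(1),(s['tool_pos']-bar(a)-G).round(4))
    if np.linalg.norm(s['contact_force'])>40: print('force');break
E
```

```text
27.8583 0.008376880426799363 19.796478152275085Traceback (most recent call last):
  File "<stdin>", line 12, in <module>
AttributeError: 'float' object has no attribute 'round'
```

```bash
python3 - <<'E'
from m import *
G=np.array([0,0,-.019])
for i,a in enumerate(list(np.arange(2.25,.1,-.15))+[.07,0,-.02]):
    manip.move_linear(bar(a)+G,rate=.12)
    s=manip.state()
    if i%4==0 or a<.3: print(round(a,2),round(s['clock'],1),round(s['gripper_width'],4),s['contact_force'].round(1),(s['tool_pos']-bar(a)-G).round(4))
    if np.linalg.norm(s['contact_force'])>40: print('force');break
manip.set_gripper(.04)
manip.move_linear(bar(0)+[0,0,.11],rate=.15)
for n in('wrist','side'):
    im,P,T,K=cap(n); cv2.imwrite(f'pics/{n}6.png',im)
    q=pts(im,P,'red',(0,0,560,420)); q=q[(q[:,2]>.08)&(np.hypot(*(q[:,:2]-bar(0)[:2]).T)<.07)]; print(n,'bar',desc(q)if len(q)>5 else len(q))
    q=pts(im,P,'green',(0,0,560,420)); q=q[(q[:,2]>.03)&(abs(q[:,1]-U0[1])<.03)&(abs(q[:,0]-.543)<.07)]; print(n,desc(q)if len(q)>5 else len(q))
print(bar(0),manip.state()['clock'],manip.state()['contact_force'])
E
```

```text
2.25 28.5 0.0078 [ 3.8  4.9 -6.8] [-0.      0.0019 -0.0008]
1.65 29.7 0.0082 [  4.8   0.7 -14.3] [-0.0006  0.0009 -0.0017]
1.05 30.9 0.009 [-2.7 -2.1 -6.3] [-0.0002 -0.0003  0.0007]
0.45 32.1 0.0083 [ 1.  -6.2 -3.8] [ 0.0008 -0.0009  0.0008]
0.15 32.7 0.0078 [-0.7 -6.5 -1.7] [ 0.0008 -0.0007  0.001 ]
0.07 32.9 0.0077 [ 0.  -5.  -1.3] [ 0.0009 -0.0005  0.0011]
0 33.2 0.0078 [ 0.9 -4.6 -0.8] [ 0.0008 -0.0002  0.0008]
-0.02 33.4 0.0076 [ 1.5 -4.2  1.9] [ 0.0008 -0.0001  0.0007]
wrist bar (6, array([ 0.5795, -0.0144,  0.1053]), 'z', array([0.104, 0.106]), 'ang', 177.9, 'len', array([-0.002,  0.064]), 'w', array([-0.   ,  0.001]))
wrist (1061, array([ 0.5562, -0.0831,  0.0716]), 'z', array([0.042, 0.096]), 'ang', 177.6, 'len', array([-0.037,  0.061]), 'w', array([-0.   ,  0.004]))
side bar (147, array([ 0.5401, -0.0047,  0.1052]), 'z', array([0.1  , 0.108]), 'ang', 177.7, 'len', array([-0.042,  0.032]), 'w', array([-0.003,  0.006]))
side (418, array([ 0.5481, -0.0816,  0.0734]), 'z', array([0.034, 0.095]), 'ang', 178.0, 'len', array([-0.033,  0.041]), 'w', array([-0.004,  0.003]))
[ 0.54627909 -0.00885528  0.1       ] 35.1667 [ 0.38505378 -1.24445147  0.25862876]
```

View pics/wrist6.png

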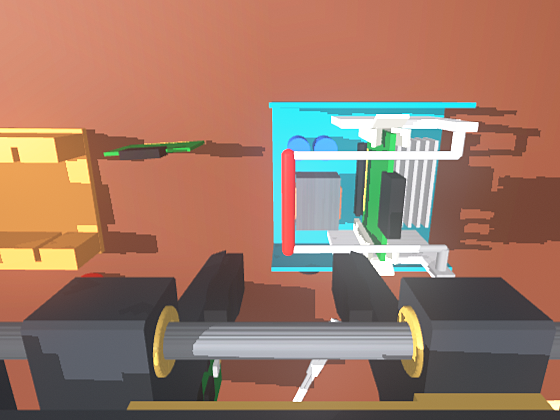

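The bar at (288,203) has its top at 0.105, so the bail is closed. The card at (378,200) is seated under its arms, with the plate top at 0.095. The gripper is clear.

```bash
python3 -c "
from cell import order
print(order.close_job())"
```

```text
the job is handed in; nothing more can be done
None
```

The job is handed in, though no verdict came back: the middle-sized green card is home on the connector, the bail is closed over it, and the gripper is clear, all confirmed by the final camera measurements.

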